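# Index the sample carousel and load the middle-sized bottle

### The arm

A 6-joint arm with a two-finger parallel gripper is mounted at the origin on a cart in front of the work surface, level with it; the furniture and walls round the work are solid. World frame = base frame: x ahead of the robot, y to its left, z up, the work surface at z = 0. Lengths are in m, angles in degrees, forces in N, time in s.
With the tool pointing down it reaches from about 0.375 to 0.9 m from the base axis. Payload 3.1 kg.
Tool frame: the origin (TCP) lies at the very end of the fingers, on their centre line; the grasp point (between the pads) lies bot.grip_point_offset behind it (bot.grip_point_offset is the distance from the TCP to the grasp point, in m); z points along the fingers, y is the line along which they close (so a half turn about z gives the same grasp; the last joint's range is limited). The gripper opens to 87 mm and grips with 3 to 60 N. Pads are 19 mm wide; open, the fingers measure 117 mm over their backs; the gripper's body (75 mm by 190 mm) begins 51 mm behind the grasp point.
Start: joints at [54.116, 30.224, 82.088, -0, 67.689, -10.227], TCP at [0.271, 0.563, 0.223] pointing down, gripper open.
Joint ranges: [-176.69, 176.69], [-43.24, 126.21], [12.49, 139.97], [-82, 262], [0, 151.66], [-163.58, 163.58]. Speed limits (degrees/s): [159.86, 159.86, 180, 180, 180, 180].

### API

Orientations are given as a 3x3 rotation matrix whose columns are the frame's x, y, z axes.
In Python, from rig import bot, viewer, ticket gives the robot as it stands.
- The arm moves only by the tool servo_tool, never from a script. Its argument "targets" is a list of rows, each an object with "offset": the shift along the tool's x, y, z in m, a list of three; "dr": the turn, a rotation vector about the tool's x, y, z in degrees, a list of three. In form: [{"offset": [x, y, z], "dr": [ax, ay, az]}, ...]. A call has 1 to 20 rows; each row is the pose to reach, as a shift and turn from the pose commanded when the call began, along the tool's axes at that moment; what a row does not reach only later rows make up. A row lasts 1/12 s, in which the tool goes at most 41.7 mm and 7.16 degrees, less where a joint would pass 70% of its speed; a pose out of reach is approached as far as the arm can. A call with a gripper value outside its range is refused whole. "gripper" is the gripper command: -1 is fully open, 1 is shut, values between are in proportion, set as the call begins (left out, the last holds). The fingers move at their own pace and stop on an object; the grip force is fixed at half the most. Time passes only in rows, so rows that repeat a pose let the fingers close. It gives the time, the measured TCP pose, the force, the opening and the grip force at its end, in the units of the state.
- bot.read_state(): the state, without advancing time (a new reading comes with each control period).
- viewer.capture(name): name is "side" or "top"; returns a dict with "color" (480x640x3 uint8, red, green, blue), "camera_matrix" (3x3 intrinsics, pixels), "R" (3x3) and "t" (3): a world point X has camera coordinates R X + t. Camera axes: x right, y down, z forward; pixel columns grow to the right and rows downward; lengths in m; the calibration is good to about 2 mm. A picture is of the moment at which its call begins. There is no depth.
- ticket.hand_in(): hands the job in; it is judged then, once.
The state is a dict: "time_s": time; "joint_positions": joint angles; "qvel": joint speeds; "tau": joint torques, N m; "position": TCP position; "tcp_rot": TCP orientation; "force": force on the tool from outside, world axes, zero at the start; "moment": the same for the moment, N m; "opening": opening from 0.0 (shut) to 1.0 (fully open); "grasp_force": force on a finger pad.
Only numpy, scipy, OpenCV 4.12 (cv2) and the standard library are available. Lean on these libraries where they do the work, as an engineer would, in place of code of your own. Each camera call takes 0.05 s, during which the arm holds its last target. There are 200 camera calls.

### The job

Load the middle-sized reagent bottle into the carousel loader. First turn the carousel by its press-and-turn knob until the round well made for that bottle (the middle-sized of the three) stands under the loading window and the knob has popped up and locked; then set the bottle down upright and gently through the window, right down into that well, and leave it there, without shifting the other two bottles.

Things in the scene. Friction and masses are not known exactly. Their poses are not given: they have to be found in the camera images.
- bottle_medium_mid (a point): centre (half-way up, 57 mm above its foot) of the loose reagent bottle to be loaded, the middle-sized of the three: white round body 50 mm in diameter up to 100 mm above the foot, then a 31 mm wide screw cap (fixed to it) up to 115 mm; about 0.2 kg. The three bottles stand upright on the desk, in places that change. z axis up along the bottle.
- bottle_large_mid (a point): centre (75 mm above its foot) of the large amber bottle, 62 mm in diameter, 150 mm tall: a bystander, leave it alone
- bottle_small_mid (a point): centre (42 mm above its foot) of the small white bottle, 40 mm in diameter, 85 mm tall: a bystander, leave it alone
- bottle_medium: the middle-sized bottle; origin at the centre of its foot
- loader: the fixed loader: grey base and clear cover, 230 x 230 mm, cover top 45 mm above the desk, four corner posts. Origin on the desk under its centre, on the carousel's vertical axis; the loading window lies at its -x side. Place and yaw change. On the carousel, 74 mm from the axis and 90 degrees apart, are three round white wells (small, medium, large) and a square tube block opposite the medium well.
- window (a point): centre of the loading window, a round 72 mm hole in the clear cover, at the height of the cover's top (45 mm above the desk, 23 mm above the wells' floor), 74 mm from the turning axis
- well_medium (a point): centre of the floor of the medium round well (the one for the bottle): inside diameter 56 mm, wall 16 mm high, floor 22 mm above the desk; it turns with the carousel
- well_large (a point): centre of the floor of the large round well, inside diameter 67 mm: the wrong one
- well_small (a point): centre of the floor of the small round well, inside diameter 45 mm: the wrong one
- knob_grip (a point): point on the turning axis at which to grip the knob, 12 mm below its top; 76 mm above the desk when up. The knob is an upright black bar 46 mm long (along this point's x axis, the line from the medium well to the tube block), 12 mm thick, from 47 to 89 mm above the desk when up, on a 26 mm shaft through a 50 mm hole in the cover. It turns with the carousel, which has no other handle.
- knob (a joint): how far the knob is pressed, m: 0 up, 0.008 down; a spring lifts it (6 N up, 9 N down). Up at a station it is locked (play 0.04 rad either way): press it 6 mm or more and keep it so to turn past. Let go between stations it stays about 4 mm down on the lock's key; turned on so, loosely held so that it is free to rise, it pops up where the lock catches, which must be felt for or watched for.
- carousel (a joint): turn of the carousel (metal disc, 220 mm across, under the clear cover), rad, anticlockwise from above. Near 0 and 6.283 the medium well is under the window; each 1.571 brings the next of four stations there. The lock is not set true: all stations lock up to 0.1 rad off, unknown, to one side. Starts 1.75 to 4.53; turns over a full turn either way, stays where left (about 0.05 N m to turn).

How it is judged (in metres and radians):
On the way, in this order (a step that is already met when the one before it is completed fails the run):
1. the middle well stands under the loading window with the knob up and locked, the bottle not yet in it (horizontal distance between well_medium and window below 0.013 m and value of joint knob below 0.002 m and horizontal distance between bottle_medium_mid and well_medium above 0.03 m), for 0.2 s.
2. the middle-sized bottle stands down in the middle well (horizontal distance between bottle_medium_mid and well_medium below 0.007 m and z of bottle_medium_mid in the frame of well_medium below 0.0605 m and angle between bottle_medium_mid's own z axis and vertical below 0.06 rad), for 0.2 s.
At the end, for the whole second after the job is handed in: The middle well is under the window (centres within 13 mm) with the knob up (pressed less than 2 mm), and the middle-sized bottle stands upright (within 0.06 rad) and still on that well's floor (within 3 mm), within 7 mm of its centre (all of step 2 and horizontal distance between well_medium and window below 0.013 m and value of joint knob below 0.002 m and z of bottle_medium_mid in the frame of well_medium above 0.0545 m and linear speed of bottle_medium below 0.02 m/s); the robot touches nothing.
It fails at once if the large bottle is shifted by more than 40 mm or tipped (distance of bottle_large_mid from where it was at the start of the episode above 0.04 m).
It fails at once if the small bottle is shifted by more than 40 mm or tipped (distance of bottle_small_mid from where it was at the start of the episode above 0.04 m).
It fails at once if the middle-sized bottle is dropped or rammed onto the carousel or the cover (more than 60 N) (contact force between bottle_medium and loader above 60 N).
It fails at once if the middle-sized bottle is let fall from more than about 10 mm (linear speed of bottle_medium above 0.45 m/s and contact force between the fingers and bottle_medium below 0.5 N).
It also fails if it takes over 72 s, if anything falls off the work surface, if the arm or the gripper's body presses on something with over 40 N, if the wrist force passes 120 N, or if a joint passes its speed limit or range.

## Working session

There is one attempt and no reset: what is moved stays moved. The work goes in short steps, Python scripts to look and compute and a tool call to move; the robot and the scene stay as the last step left them, time stands still between calls to the robot, and variables do not carry over. Pictures are saved under pics/ and viewed, at most 10 in all, crops included, and the job is handed in when it is done.

Besides the shell and the picture viewer there is one more tool, called as name([rows], argument=value, ...), one row to a line, values as JSON. servo_tool: Moves the arm, as the interface text tells. Its arguments: {"type":"object","properties":{"targets":{"type":"array"},"gripper":{"type":"number"}},"required":["targets"]}

```bash
mkdir -p pics; ls; python3 - <<'E'
from rig import bot, viewer
import cv2, numpy as np
print(bot.grip_point_offset, bot.read_state())
for n in ("top","side"):
    c=viewer.capture(n); cv2.imwrite(f"pics/{n}0.png",c["color"][:,:,::-1])
    print(n,c["camera_matrix"].tolist(),c["R"].round(4).tolist(),c["t"].round(4).tolist(), (-c["R"].T@c["t"]).round(3))
E
```

```text
pics
0.0187 {'time_s': 0.0, 'joint_positions': array([ 5.41134647e+01,  3.02787075e+01,  8.21578180e+01, -1.12996528e-03,
        6.76879782e+01, -1.02274230e+01]), 'qvel': array([-0.05047656, -0.14825544,  0.01839874,  0.01739931,  0.06522656,
        0.01444993]), 'tau': array([ 1.55240377e-04, -4.40031481e+01, -1.76594567e+01,  6.33471622e-02,
        5.80430555e-02, -1.31845413e-04]), 'position': array([0.27017315, 0.56276577, 0.22156645]), 'tcp_rot': array([[-9.01389281e-01,  4.33007829e-01, -1.25898968e-03],
       [ 4.33009503e-01,  9.01387616e-01, -1.77121205e-03],
       [ 3.67889019e-04, -2.14170605e-03, -9.99997639e-01]]), 'force': array([0.10549155, 0.5195038 , 0.18783113]), 'moment': array([ 0.01858337, -0.0261744 , -0.01325262]), 'grasp_force': 0.0, 'opening': 1.0003928605723986}
top [[433.1825597294677, 0.0, 316.13812678090125], [0.0, 433.1825597294677, 240.07477205867156], [0.0, 0.0, 1.0]] [[0.0249, -0.9993, 0.0266], [-0.994, -0.0276, -0.1059], [0.1066, -0.0238, -0.994]] [0.1234, 0.527, 0.8821] [0.427 0.159 0.929]
side [[537.756474600276, 0.0, 324.4018907347097], [0.0, 537.756474600276, 234.21365004158156], [0.0, 0.0, 1.0]] [[0.9965, 0.0841, -0.0009], [0.0731, -0.8713, -0.4852], [-0.0416, 0.4834, -0.8744]] [-0.5179, 0.11, 0.8464] [ 0.543 -0.27   0.793]
```

View pics/top0.png

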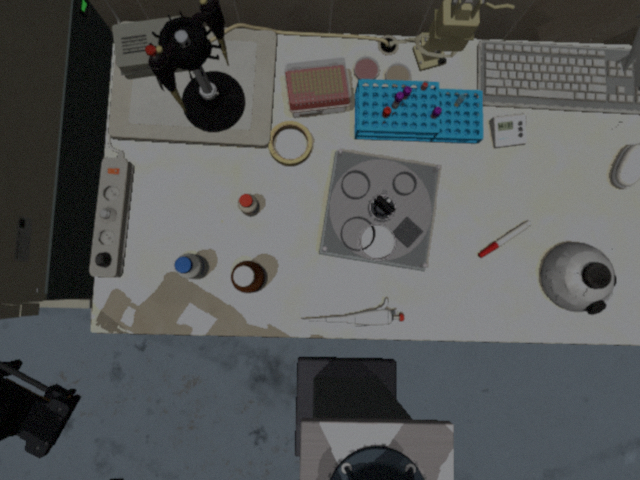

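View pics/side0.png

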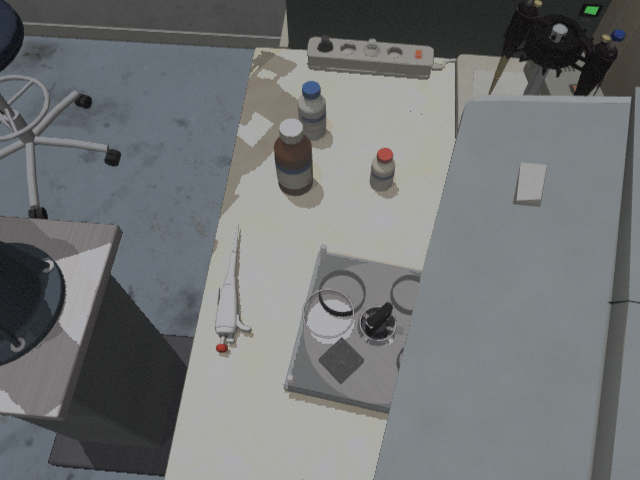

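```bash
cat > h.py <<'E'
import numpy as np, cv2
from rig import bot, viewer
def cap(n): 
    return viewer.capture(n)
def ray(c,px):
    d=c["R"].T@np.linalg.solve(c["camera_matrix"],[px[0],px[1],1.]); return -c["R"].T@c["t"], d
def onz(c,px,z):
    o,d=ray(c,px); return o+d*(z-o[2])/d[2]
def proj(c,X):
    p=c["camera_matrix"]@(c["R"]@np.asarray(X,float)+c["t"]); return p[:2]/p[2]
def tri(c1,p1,c2,p2):
    o1,d1=ray(c1,p1);o2,d2=ray(c2,p2)
    s=np.linalg.lstsq(np.c_[d1,-d2],o2-o1,rcond=None)[0]
    a,b=o1+d1*s[0],o2+d2*s[1]; return (a+b)/2,np.linalg.norm(a-b)
E
python3 - <<'E'
from h import *
t=cap("top");s=cap("side")
a=cv2.resize(t["color"][140:280,310:450],(560,560),interpolation=cv2.INTER_CUBIC)
cv2.imwrite("pics/crop1.png",a[:,:,::-1])
def blobs(c,name,lo,hi,box):
    h=cv2.cvtColor(c["color"],cv2.COLOR_RGB2HSV); m=cv2.inRange(h,lo,hi)
    x0,y0,x1,y1=box; k=np.zeros_like(m);k[y0:y1,x0:x1]=m[y0:y1,x0:x1]
    n,_,st,ce=cv2.connectedComponentsWithStats(k)
    i=1+np.argmax(st[1:,4]); print(name,st[i],ce[i].round(1)); return ce[i]
bt=blobs(t,"blue top",(100,90,40),(130,255,255),(150,230,220,300))
bs=blobs(s,"blue side",(100,90,40),(130,255,255),(280,60,340,130))
rt=blobs(t,"red top",(0,120,60),(10,255,255),(230,180,270,220))
rs=blobs(s,"red side",(0,120,60),(10,255,255),(360,140,410,200))
at=blobs(t,"wh top",(0,0,140),(180,60,255),(230,262,257,288))
as_=blobs(s,"wh side",(0,0,140),(180,60,255),(276,116,306,142))
for n,p,q,z in(("med",bt,bs,.115),("small",rt,rs,.085),("large",at,as_,.15)):
    print(n,tri(t,p,s,q),onz(t,p,z))
# shelf edge hypotheses
for z in(0,.3,.4,.5,.6): print(z,[onz(s,p,z)[:2].round(3).tolist() for p in((460,100),(375,480),(630,97))],onz(t,(300,33),z)[:2].round(3))
for px in [(437,163),(336,150),(320,255),(426,269)]: print("corner",onz(t,px,.045).round(4))
print("knob",onz(t,(383,206),.089))
E
```

```text
blue top [175 257  17  16 220] [182.9 264.5]
blue side [302  81  18  15 186] [310.7  87.6]
red top [239 194  14  13 134] [245.5 200.1]
red side [377 148  16  13 147] [384.7 154. ]
wh top [244 274   2   2   2] [244.5 274.5]
wh side [279 118  24  19 347] [290.6 126.9]
med (array([0.46258625, 0.38718457, 0.11440719]), np.float64(0.0023692538183845645)) [0.46140803 0.38671805 0.115     ]
small (array([0.59414978, 0.2802635 , 0.08413639]), np.float64(0.0027871826673128734)) [0.59258512 0.27983805 0.085     ]
large (array([0.44517058, 0.26620391, 0.1537831 ]), np.float64(0.000706447869032682)) [0.4449163 0.2666385 0.15     ]
0 [[0.745, 0.49], [0.605, -0.202], [1.077, 0.526]] [0.998 0.185]
0.3 [[0.668, 0.203], [0.582, -0.228], [0.875, 0.225]] [0.814 0.177]
0.4 [[0.643, 0.107], [0.574, -0.236], [0.808, 0.125]] [0.752 0.174]
0.5 [[0.618, 0.011], [0.566, -0.245], [0.741, 0.024]] [0.691 0.171]
0.6 [[0.592, -0.085], [0.558, -0.253], [0.673, -0.076]] [0.629 0.168]
corner [ 0.6921 -0.1132  0.045 ]
corner [0.7132 0.1007 0.045 ]
corner [0.4911 0.129  0.045 ]
corner [ 0.4681 -0.0894  0.045 ]
knob [0.58823172 0.00827444 0.089     ]
```

View pics/crop1.png

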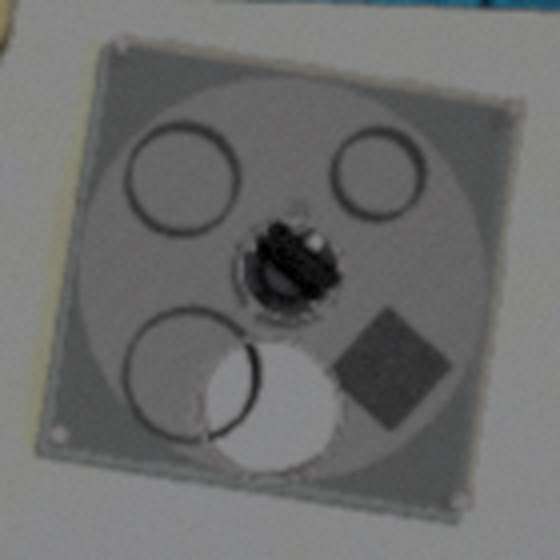

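```bash
python3 - <<'E'
from h import *
t=cap("top")
f=lambda u,v,z: onz(t,(310+(u+.5)/4-.5,140+(v+.5)/4-.5),z)
M=f(183,180,.038);S=f(379,174,.038);L=f(192,374,.038);W=f(272,405,.045)
C=[f(*p,.045) for p in((122,45),(515,108),(462,500),(58,435))]
print("M",M,"S",S,"L",L,"W",W)
A=(S+L)/2; print("axis SL",A, "corners",np.mean(C,0), "sides",[np.linalg.norm(C[i]-C[i-1]).round(3) for i in range(4)])
ang=lambda v:np.degrees(np.arctan2(v[1],v[0]))
for n,P in(("M",M),("S",S),("L",L),("W",W)): print(n,np.linalg.norm((P-A)[:2]),ang(P-A))
e=[ang(C[0]-C[3]),ang(C[1]-C[2]),ang(C[0]-C[1])-90,ang(C[3]-C[2])-90];print("yaw",e)
print(f(290,270,.045))
E
```

```text
M [0.64189952 0.05788214 0.038     ] S [ 0.64837204 -0.04575389  0.038     ] L [0.53924836 0.05161758 0.038     ] W [0.52343981 0.01089399 0.045     ]
axis SL [0.5938102  0.00293185 0.038     ] corners [0.59448554 0.00228222 0.045     ] sides [np.float64(0.209), np.float64(0.21), np.float64(0.209), np.float64(0.21)]
M 0.07302135050292143 48.809459646207664
S 0.07312520506862753 -41.74265166211792
L 0.07312520506862753 138.25734833788206
W 0.07081940540845391 173.5446551350114
yaw [np.float64(-7.969801011552559), np.float64(-7.8295162490942305), np.float64(-7.447418799088979), np.float64(-7.608399382061492)]
[0.59425993 0.00219807 0.045     ]
```

servo_tool([
  {"offset":[-0.534,-0.364,0.0],"dr":[0,0,106]},
  {"offset":[-0.534,-0.364,0.0],"dr":[0,0,106]},
  {"offset":[-0.534,-0.364,0.0],"dr":[0,0,106]},
  {"offset":[-0.534,-0.364,0.0],"dr":[0,0,106]},
  {"offset":[-0.534,-0.364,0.0],"dr":[0,0,106]},
  {"offset":[-0.534,-0.364,0.0],"dr":[0,0,106]},
  {"offset":[-0.534,-0.364,0.0],"dr":[0,0,106]},
  {"offset":[-0.534,-0.364,0.0],"dr":[0,0,106]},
  {"offset":[-0.534,-0.364,0.0],"dr":[0,0,106]},
  {"offset":[-0.534,-0.364,0.0],"dr":[0,0,106]},
  {"offset":[-0.534,-0.364,0.0],"dr":[0,0,106]},
  {"offset":[-0.534,-0.364,0.0],"dr":[0,0,106]},
  {"offset":[-0.534,-0.364,0.0],"dr":[0,0,106]},
  {"offset":[-0.534,-0.364,0.0],"dr":[0,0,106]},
  {"offset":[-0.534,-0.364,0.0],"dr":[0,0,106]},
  {"offset":[-0.534,-0.364,0.0],"dr":[0,0,106]},
  {"offset":[-0.534,-0.364,0.0],"dr":[0,0,106]},
  {"offset":[-0.534,-0.364,0.0],"dr":[0,0,106]},
  {"offset":[-0.534,-0.364,0.0],"dr":[0,0,106]},
  {"offset":[-0.534,-0.364,0.0],"dr":[0,0,106]},
])

```text
time_s: 1.92
position: [0.5933, 0.0054, 0.2224]
tcp_rot: [[0.664, 0.748, -0.001], [0.748, -0.664, 0.001], [-0.0, -0.001, -1.0]]
force: [1.5, -0.9, 0.8]
opening: 1.003
grasp_force: 0.0
```

servo_tool([
  {"offset":[-0.001,0,0.04],"dr":[0,0,0]},
  {"offset":[-0.001,0,0.08],"dr":[0,0,0]},
  {"offset":[-0.001,0,0.11],"dr":[0,0,0]},
  {"offset":[-0.001,0,0.135],"dr":[0,0,0]},
  {"offset":[-0.001,0,0.15],"dr":[0,0,0]},
  {"offset":[-0.001,0,0.16],"dr":[0,0,0]},
  {"offset":[-0.001,0,0.163],"dr":[0,0,0]},
  {"offset":[-0.001,0,0.163],"dr":[0,0,0]},
  {"offset":[-0.001,0,0.163],"dr":[0,0,0]},
])

```text
time_s: 2.67
position: [0.5944, 0.0037, 0.0606]
tcp_rot: [[0.664, 0.748, 0.002], [0.748, -0.664, -0.0], [0.001, 0.002, -1.0]]
force: [0.5, 0.1, 1.0]
opening: 1.006
grasp_force: 0.0
```

servo_tool([
  {"offset":[0,0,0],"dr":[0,0,0]},
  {"offset":[0,0,0],"dr":[0,0,0]},
  {"offset":[0,0,0],"dr":[0,0,0]},
  {"offset":[0,0,0],"dr":[0,0,0]},
  {"offset":[0,0,0],"dr":[0,0,0]},
  {"offset":[0,0,0],"dr":[0,0,0]},
  {"offset":[0,0,0],"dr":[0,0,0]},
  {"offset":[0,0,0],"dr":[0,0,0]},
  {"offset":[0,0,0],"dr":[0,0,0]},
  {"offset":[0,0,0],"dr":[0,0,0]},
], gripper=0.85)

```text
time_s: 3.5
position: [0.5936, 0.0033, 0.0595]
tcp_rot: [[0.665, 0.747, -0.0], [0.747, -0.665, 0.0], [-0.0, -0.0, -1.0]]
force: [0.3, 0.7, 0.4]
opening: 0.327
grasp_force: 0.0
```

servo_tool([
  {"offset":[0,0,0],"dr":[0,0,0]},
  {"offset":[0,0,0],"dr":[0,0,0]},
  {"offset":[0,0,0],"dr":[0,0,0]},
  {"offset":[0,0,0],"dr":[0,0,0]},
  {"offset":[0,0,0],"dr":[0,0,0]},
  {"offset":[0,0,0],"dr":[0,0,0]},
], gripper=1)

```text
time_s: 4.0
position: [0.5951, 0.0021, 0.0596]
tcp_rot: [[0.665, 0.747, 0.003], [0.747, -0.665, -0.002], [0.001, 0.003, -1.0]]
force: [3.3, -4.0, -3.0]
opening: 0.134
grasp_force: 30.0
```

servo_tool([
  {"offset":[0,0.001,0.003],"dr":[0,0,0]},
  {"offset":[0,0.002,0.006],"dr":[0,0,0]},
  {"offset":[0,0.002,0.009],"dr":[0,0,0]},
  {"offset":[0,0.002,0.01],"dr":[0,0,0]},
  {"offset":[0,0.002,0.01],"dr":[0,0,0]},
  {"offset":[0,0.002,0.01],"dr":[0,0,0]},
])

```text
time_s: 4.5
position: [0.5954, 0.002, 0.0553]
tcp_rot: [[0.664, 0.747, 0.002], [0.747, -0.664, -0.0], [0.001, 0.002, -1.0]]
force: [-8.8, -0.8, 34.4]
opening: 0.139
grasp_force: 30.0
```

servo_tool([
  {"offset":[0,-0.001,-0.002],"dr":[0,0,0]},
  {"offset":[0,-0.001,-0.0035],"dr":[0,0,0]},
  {"offset":[0,-0.001,-0.0035],"dr":[0,0,0]},
  {"offset":[0,-0.001,-0.0035],"dr":[0,0,0]},
])

```text
time_s: 4.83
position: [0.5952, 0.0021, 0.0555]
tcp_rot: [[0.664, 0.747, 0.002], [0.747, -0.664, -0.001], [0.001, 0.002, -1.0]]
force: [-1.4, -2.4, 13.1]
opening: 0.134
grasp_force: 30.0
```

servo_tool([
  {"offset":[0,0,0],"dr":[0,0,-3]},
  {"offset":[0,0,0],"dr":[0,0,-6]},
  {"offset":[0,0,0],"dr":[0,0,-10]},
  {"offset":[0,0,0],"dr":[0,0,-14]},
  {"offset":[0,0,0],"dr":[0,0,-18]},
  {"offset":[0,0,0],"dr":[0,0,-22]},
  {"offset":[0,0,0],"dr":[0,0,-24]},
])

```text
time_s: 5.42
position: [0.5953, 0.002, 0.0555]
tcp_rot: [[0.3, 0.954, 0.002], [0.954, -0.3, -0.001], [-0.0, 0.003, -1.0]]
force: [-1.6, -2.7, 12.7]
opening: 0.135
grasp_force: 30.0
```

```bash
python3 - <<'E'
from h import *
s=bot.read_state(); print(s["position"],s["force"],s["moment"],s["joint_positions"].round(1))
E
```

```text
[0.59533614 0.00204388 0.05545072] [-1.55663102 -2.70783052 12.66146111] [-0.50513466  0.46337377 -0.00343209] [-10.5  41.1  93.7  -0.   45.1   7. ]
```

servo_tool([
  {"offset":[0,0,0],"dr":[0,0,-5]},
  {"offset":[0,0,0],"dr":[0,0,-10]},
  {"offset":[0,0,0],"dr":[0,0,-15]},
  {"offset":[0,0,0],"dr":[0,0,-20]},
  {"offset":[0,0,0],"dr":[0,0,-25]},
  {"offset":[0,0,0],"dr":[0,0,-30]},
  {"offset":[0,0,0],"dr":[0,0,-35]},
  {"offset":[0,0,0],"dr":[0,0,-40]},
  {"offset":[0,0,0],"dr":[0,0,-45]},
  {"offset":[0,0,0],"dr":[0,0,-50]},
  {"offset":[0,0,0],"dr":[0,0,-55]},
  {"offset":[0,0,0],"dr":[0,0,-60]},
  {"offset":[0,0,0],"dr":[0,0,-65]},
  {"offset":[0,0,0],"dr":[0,0,-70]},
  {"offset":[0,0,0],"dr":[0,0,-75]},
  {"offset":[0,0,0],"dr":[0,0,-80]},
  {"offset":[0,0,0],"dr":[0,0,-84]},
  {"offset":[0,0,0],"dr":[0,0,-86]},
  {"offset":[0,0,0],"dr":[0,0,-86]},
])

```text
time_s: 7.0
position: [0.5959, 0.0023, 0.0555]
tcp_rot: [[-0.93, 0.368, 0.004], [0.368, 0.93, -0.001], [-0.004, 0.001, -1.0]]
force: [-0.3, -2.3, 11.6]
opening: 0.135
grasp_force: 30.0
```

servo_tool([
  {"offset":[0,0,-0.001],"dr":[0,0,0]},
  {"offset":[0,0,-0.002],"dr":[0,0,0]},
  {"offset":[0,0,-0.002],"dr":[0,0,0]},
  {"offset":[0,0,-0.002],"dr":[0,0,0]},
  {"offset":[0,0,-0.002],"dr":[0,0,0]},
], gripper=0.667)

```text
time_s: 7.42
position: [0.5939, 0.0029, 0.0546]
tcp_rot: [[-0.929, 0.369, -0.001], [0.369, 0.929, 0.0], [0.001, -0.0, -1.0]]
force: [-0.3, 0.3, -0.7]
opening: 0.168
grasp_force: 0.0
```

```bash
python3 - <<'E'
from h import *
s=bot.read_state(); print(s["position"],s["force"],s["moment"],s["opening"]*87,s["joint_positions"].round(1))
c=cap("side"); p=proj(c,[.595,.002,.08]).astype(int); print(p)
a=c["color"][p[1]-50:p[1]+50,p[0]-60:p[0]+60]
cv2.imwrite("pics/side1.png",cv2.resize(a,None,fx=5,fy=5,interpolation=cv2.INTER_CUBIC)[:,:,::-1])
E
```

```text
[0.59385787 0.00293466 0.05456683] [-0.34052446  0.28296589 -0.66515944] [0.00219783 0.04656787 0.03213796] 14.614611879057149 [-10.5  41.1  93.7   0.   45.2 -78.8]
[378 314]
```

View pics/side1.png

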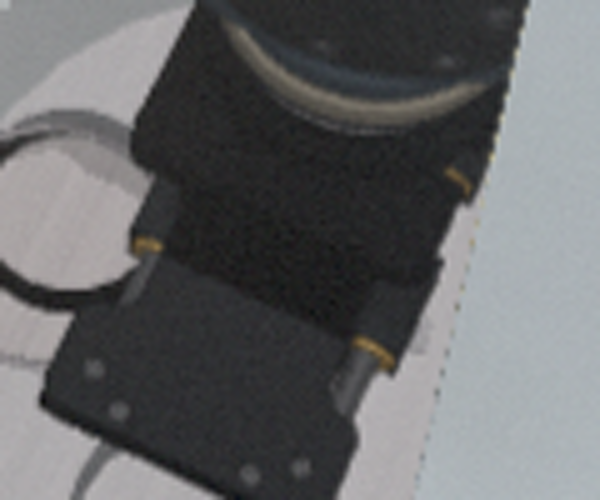

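servo_tool([
  {"offset":[0,0,0],"dr":[0,0,-2]},
  {"offset":[0,0,0],"dr":[0,0,-4]},
  {"offset":[0,0,0],"dr":[0,0,-6]},
  {"offset":[0,0,0],"dr":[0,0,-8]},
  {"offset":[0,0,0],"dr":[0,0,-10]},
  {"offset":[0,0,0],"dr":[0,0,-11]},
  {"offset":[0,0,0],"dr":[0,0,-12]},
  {"offset":[0,0,0],"dr":[0,0,-12]},
])

```text
time_s: 8.13
position: [0.5943, 0.0027, 0.055]
tcp_rot: [[-0.986, 0.167, -0.0], [0.167, 0.986, 0.0], [0.0, 0.0, -1.0]]
force: [-0.4, -0.7, 0.4]
opening: 0.166
grasp_force: 0.0
```

```bash
cat > st.py <<'E'
from h import *
s=bot.read_state(); R=s["tcp_rot"]; print(s["time_s"],s["position"].round(4),s["force"].round(1),s["moment"].round(3),"yang",np.degrees(np.arctan2(R[1,1],R[0,1])).round(2),"tau6",s["tau"][5].round(3), "open",s["opening"]*87)
E
python3 st.py
```

```text
8.1333 [0.5943 0.0027 0.055 ] [-0.4 -0.7  0.4] [ 0.026 -0.032  0.016] yang 80.36 tau6 -0.094 open 14.476390516062803
```

Tool is now at bar-angle ≈170°, the bar lagging by the play; go on in small steps.

servo_tool([
  {"offset":[0,0,0],"dr":[0,0,-1]},
  {"offset":[0,0,0],"dr":[0,0,-2]},
  {"offset":[0,0,0],"dr":[0,0,-3]},
  {"offset":[0,0,0],"dr":[0,0,-4]},
  {"offset":[0,0,0],"dr":[0,0,-4]},
])

```text
time_s: 8.55
position: [0.5944, 0.0026, 0.055]
tcp_rot: [[-0.995, 0.098, -0.0], [0.098, 0.995, -0.0], [0.0, -0.0, -1.0]]
force: [-0.4, 0.3, -0.6]
opening: 0.166
grasp_force: 0.0
```

```bash
python3 st.py
```

```text
8.55 [0.5944 0.0026 0.055 ] [-0.4  0.3 -0.6] [ 0.037 -0.003  0.02 ] yang 84.4 tau6 -0.102 open 14.40270568694194
```

servo_tool([
  {"offset":[0,0,0],"dr":[0,0,-1]},
  {"offset":[0,0,0],"dr":[0,0,-2]},
  {"offset":[0,0,0],"dr":[0,0,-3]},
  {"offset":[0,0,0],"dr":[0,0,-3]},
])

```text
time_s: 8.88
position: [0.5944, 0.0026, 0.0551]
tcp_rot: [[-0.999, 0.045, 0.0], [0.045, 0.999, -0.0], [-0.0, -0.0, -1.0]]
force: [0.9, 0.3, 0.6]
opening: 0.163
grasp_force: 0.0
```

```bash
python3 st.py
```

```text
8.8833 [0.5944 0.0026 0.0551] [0.9 0.3 0.6] [ 0.037  0.006 -0.055] yang 87.4 tau6 -0.102 open 14.183020622905222
```

servo_tool([
  {"offset":[0,0,0],"dr":[0,0,-1]},
  {"offset":[0,0,0],"dr":[0,0,-2]},
  {"offset":[0,0,0],"dr":[0,0,-2]},
  {"offset":[0,0,0],"dr":[0,0,-2]},
])

```text
time_s: 9.22
position: [0.5943, 0.0026, 0.0551]
tcp_rot: [[-1.0, 0.011, -0.0], [0.011, 1.0, -0.0], [0.0, -0.0, -1.0]]
force: [-0.5, 0.3, 0.4]
opening: 0.166
grasp_force: 0.2
```

```bash
python3 st.py
```

```text
9.2167 [0.5943 0.0026 0.0551] [-0.5  0.3  0.4] [-0.082  0.037  0.027] yang 89.35 tau6 -0.022 open 14.468233952294387
```

servo_tool([
  {"offset":[0,0,0],"dr":[0,0,-1]},
  {"offset":[0,0,0],"dr":[0,0,-2]},
  {"offset":[0,0,0],"dr":[0,0,-2]},
  {"offset":[0,0,0],"dr":[0,0,-2]},
])

```text
time_s: 9.55
position: [0.5943, 0.0025, 0.0551]
tcp_rot: [[-1.0, -0.023, -0.0], [-0.023, 1.0, -0.0], [0.0, -0.0, -1.0]]
force: [-0.5, -0.5, 0.6]
opening: 0.168
grasp_force: 4.3
```

```bash
python3 st.py; python3 - <<'E'
from h import *
for n in("side","top"):
    c=cap(n); p=proj(c,[.56,.002,.04]).astype(int); print(p)
    a=c["color"][p[1]-55:p[1]+55,p[0]-70:p[0]+70]
    cv2.imwrite(f"pics/{n}2.png",cv2.resize(a,None,fx=4,fy=4,interpolation=cv2.INTER_CUBIC)[:,:,::-1])
a,b=[cv2.imread(f"pics/{n}2.png") for n in("side","top")]; cv2.imwrite("pics/both2.png",cv2.resize(np.hstack([a,b]),(800,314)))
E
```

```text
9.55 [0.5943 0.0025 0.0551] [-0.5 -0.5  0.6] [-0.155  0.104 -0.14 ] yang 91.34 tau6 -0.139 open 14.615754846917993
[351 322]
[381 223]
```

View pics/both2.png

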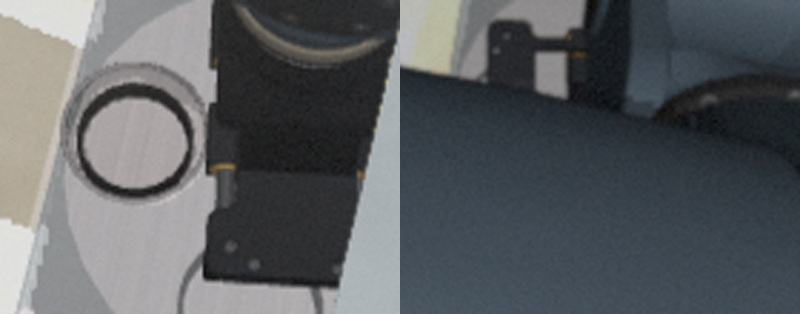

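servo_tool([
  {"offset":[0,0,0],"dr":[0,0,-1]},
  {"offset":[0,0,0],"dr":[0,0,-1.5]},
  {"offset":[0,0,0],"dr":[0,0,-1.5]},
  {"offset":[0,0,0],"dr":[0,0,-1.5]},
])

```text
time_s: 9.98
position: [0.5943, 0.0025, 0.055]
tcp_rot: [[-0.999, -0.049, -0.0], [-0.049, 0.999, -0.0], [0.0, -0.0, -1.0]]
force: [-1.2, -2.1, 0.9]
opening: 0.164
grasp_force: 9.5
```

```bash
python3 st.py; python3 - <<'E'
from h import *
c=cap("side"); a=c["color"][300:365,300:372]
g=cv2.cvtColor(a,cv2.COLOR_RGB2GRAY); m=(g<75).astype(np.uint8)
n,l,st,ce=cv2.connectedComponentsWithStats(m)
for i in range(1,n):
    if st[i,4]>60: print(st[i]+[300,300,0,0,0],ce[i]+[300,300])
A=np.array([.5943,.0025])
for d in(-6,-3,0,3,6):
    th=np.radians(172.3+d); print(d,proj(c,[*(A+.074*np.array([np.cos(th),np.sin(th)])),.038]).round(1))
E
```

```text
9.9833 [0.5943 0.0025 0.055 ] [-1.2 -2.1  0.9] [-0.3    0.188 -0.273] yang 92.83 tau6 -0.279 open 14.267536082822417
[308 300  40  36 290] [327.08965517 316.58275862]
[ 354  300   18   65 1031] [363.19883608 331.9757517 ]
-6 [327.3 309.6]
-3 [326.5 312. ]
0 [325.9 314.4]
3 [325.4 316.8]
6 [325.1 319.3]
```

servo_tool([
  {"offset":[0,0,0],"dr":[0,0,3]},
  {"offset":[0,0,0],"dr":[0,0,6]},
  {"offset":[0,0,0],"dr":[0,0,8]},
  {"offset":[0,0,0],"dr":[0,0,8]},
])

```text
time_s: 10.37
position: [0.5948, 0.003, 0.0551]
tcp_rot: [[-0.996, 0.09, 0.001], [0.09, 0.996, 0.0], [-0.001, 0.0, -1.0]]
force: [0.4, 0.4, -0.3]
opening: 0.169
grasp_force: 0.0
```

servo_tool([
  {"offset":[0,0,0],"dr":[0,0,0]},
  {"offset":[0,0,0],"dr":[0,0,0]},
  {"offset":[0,0,0],"dr":[0,0,0]},
  {"offset":[0,0,0],"dr":[0,0,0]},
  {"offset":[0,0,-0.03],"dr":[0,0,0]},
  {"offset":[0,0,-0.06],"dr":[0,0,0]},
  {"offset":[0,0,-0.1],"dr":[0,0,0]},
  {"offset":[0,0,-0.14],"dr":[0,0,0]},
  {"offset":[0,0,-0.165],"dr":[0,0,0]},
  {"offset":[0,0,-0.165],"dr":[0,0,0]},
], gripper=-1)

```text
time_s: 11.2
position: [0.5984, 0.0021, 0.2269]
tcp_rot: [[-0.996, 0.089, 0.013], [0.089, 0.996, -0.002], [-0.014, -0.001, -1.0]]
force: [-0.1, -0.4, 0.8]
opening: 0.845
grasp_force: 0.0
```

```bash
python3 st.py; python3 - <<'E'
from h import *
s=bot.read_state();R=s["tcp_rot"]
d=np.array([.4615,.387,.22])-s["position"]; print("tool offset to above bottle",(R.T@d).round(4))
E
```

```text
11.2 [0.5984 0.0021 0.2269] [-0.1 -0.4  0.8] [-0.004  0.013 -0.002] yang 84.88 tau6 0.006 open 73.51858816916035
tool offset to above bottle [0.1708 0.3712 0.0041]
```

servo_tool([
  {"offset":[0.166,0.371,0],"dr":[0,0,93]},
  {"offset":[0.166,0.371,0],"dr":[0,0,93]},
  {"offset":[0.166,0.371,0],"dr":[0,0,93]},
  {"offset":[0.166,0.371,0],"dr":[0,0,93]},
  {"offset":[0.166,0.371,0],"dr":[0,0,93]},
  {"offset":[0.166,0.371,0],"dr":[0,0,93]},
  {"offset":[0.166,0.371,0],"dr":[0,0,93]},
  {"offset":[0.166,0.371,0],"dr":[0,0,93]},
  {"offset":[0.166,0.371,0],"dr":[0,0,93]},
  {"offset":[0.166,0.371,0],"dr":[0,0,93]},
  {"offset":[0.166,0.371,0],"dr":[0,0,93]},
  {"offset":[0.166,0.371,0],"dr":[0,0,93]},
  {"offset":[0.166,0.371,0],"dr":[0,0,93]},
  {"offset":[0.166,0.371,0],"dr":[0,0,93]},
  {"offset":[0.166,0.371,0],"dr":[0,0,93]},
  {"offset":[0.166,0.371,0],"dr":[0,0,93]},
  {"offset":[0.166,0.371,0],"dr":[0,0,93]},
  {"offset":[0.166,0.371,0],"dr":[0,0,93]},
])

```text
time_s: 12.7
position: [0.4624, 0.3868, 0.2198]
tcp_rot: [[0.141, 0.99, -0.0], [0.99, -0.141, -0.0], [-0.0, -0.0, -1.0]]
force: [0.0, -0.4, -0.4]
opening: 0.997
grasp_force: 0.0
```

```bash
python3 st.py; python3 - <<'E'
from h import *
t=cap("top");s=cap("side")
a=cv2.resize(t["color"][140:280,310:450],(560,560),interpolation=cv2.INTER_CUBIC)
b=s["color"][235:405,285:435]; b=cv2.resize(b,(494,560),interpolation=cv2.INTER_CUBIC)
cv2.imwrite("pics/crop3.png",cv2.resize(np.hstack([a,b]),(800,425))[:,:,::-1])
E
```

```text
12.7 [0.4624 0.3868 0.2198] [ 0.  -0.4 -0.4] [-0.092 -0.019 -0.004] yang -8.1 tau6 -0.009 open 86.718837309571
```

View pics/crop3.png

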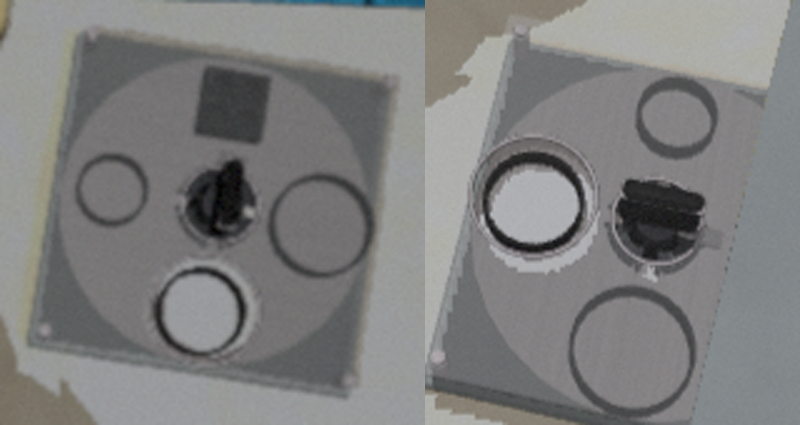

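servo_tool([
  {"offset":[0,0,0.03],"dr":[0,0,0]},
  {"offset":[0,0,0.06],"dr":[0,0,0]},
  {"offset":[0,0,0.09],"dr":[0,0,0]},
  {"offset":[0,0,0.115],"dr":[0,0,0]},
  {"offset":[0,0,0.135],"dr":[0,0,0]},
  {"offset":[0,0,0.15],"dr":[0,0,0]},
  {"offset":[0,0,0.157],"dr":[0,0,0]},
  {"offset":[0,0,0.159],"dr":[0,0,0]},
  {"offset":[0,0,0.159],"dr":[0,0,0]},
])

```text
time_s: 13.55
position: [0.4626, 0.3871, 0.061]
tcp_rot: [[0.142, 0.99, -0.0], [0.99, -0.142, -0.0], [-0.0, -0.0, -1.0]]
force: [-0.5, -0.4, -0.4]
opening: 0.997
grasp_force: 0.0
```

servo_tool([
  {"offset":[0,0,0],"dr":[0,0,0]},
  {"offset":[0,0,0],"dr":[0,0,0]},
  {"offset":[0,0,0],"dr":[0,0,0]},
  {"offset":[0,0,0],"dr":[0,0,0]},
  {"offset":[0,0,0],"dr":[0,0,0]},
  {"offset":[0,0,0],"dr":[0,0,0]},
  {"offset":[0,0,0],"dr":[0,0,0]},
  {"offset":[0,0,0],"dr":[0,0,0]},
  {"offset":[0,0,0],"dr":[0,0,0]},
  {"offset":[0,0,0],"dr":[0,0,0]},
  {"offset":[0,0,0],"dr":[0,0,0]},
], gripper=1)

```text
time_s: 14.47
position: [0.4624, 0.3871, 0.0612]
tcp_rot: [[0.142, 0.99, 0.0], [0.99, -0.142, 0.0], [0.0, -0.0, -1.0]]
force: [-0.4, -1.0, 2.7]
opening: 0.571
grasp_force: 30.0
```

```bash
python3 st.py; python3 - <<'E'
from h import *
t=cap("top")
# well medium ring & window: dark ring fit in top view
g=cv2.cvtColor(t["color"],cv2.COLOR_RGB2GRAY)
def bright(c,box,th):
    g=cv2.cvtColor(c["color"],cv2.COLOR_RGB2GRAY);x0,y0,x1,y1=box;m=(g[y0:y1,x0:x1]>th).astype(np.uint8)
    n,l,st,ce=cv2.connectedComponentsWithStats(m); i=1+np.argmax(st[1:,4]); return ce[i]+[x0,y0],st[i],l==i
f=lambda u,v,z: onz(t,(310+(u/.759+.5)/4-.5,140+(v/.759+.5)/4-.5),z)
W=np.array([.5207,.0124]);A=np.array([.594,.0025])
M=f(201,311,.038); print("M",M,"from W",M[:2]-W,"ang",np.degrees(np.arctan2(M[1]-A[1],M[0]-A[0])), np.hypot(*(M[:2]-A)))
for P,n in((f(321,225,.038),"L"),(f(112,190,.038),"S")): print(n,P,np.degrees(np.arctan2(P[1]-A[1],P[0]-A[0])))
s=cap("side")
b=lambda u,v,z: onz(s,(285+u*1.3175/3.294,235+v*1.3175/3.294),z)
print("side M",b(534-425,205,.038),"L",b(632-425,352,.038),"S",b(677-425,117,.038))
E
```

```text
14.4667 [0.4624 0.3871 0.0612] [-0.4 -1.   2.7] [-0.056  0.149 -0.001] yang -8.16 tau6 -0.001 open 49.67540556201482
M [0.52162182 0.01343917 0.038     ] from W [0.00092182 0.00103917] ang 171.40542081631327 0.07320017970908718
L [ 0.58362083 -0.06911318  0.038     ] -98.24667297259701
S [0.60379056 0.07589672 0.038     ] 82.40203237808949
side M [0.52526117 0.00863406 0.038     ] L [ 0.5869509  -0.07326784  0.038     ] S [0.60792116 0.07253755 0.038     ]
```

servo_tool([
  {"offset":[0,0,-0.02],"dr":[0,0,0]},
  {"offset":[0,0,-0.06],"dr":[0,0,0]},
  {"offset":[0,0,-0.1],"dr":[0,0,0]},
  {"offset":[0,0,-0.14],"dr":[0,0,0]},
  {"offset":[0,0,-0.17],"dr":[0,0,0]},
  {"offset":[0,0,-0.18],"dr":[0,0,0]},
  {"offset":[-0.02,0.006,-0.18],"dr":[0,0,5]},
  {"offset":[-0.05,0.015,-0.18],"dr":[0,0,12]},
  {"offset":[-0.08,0.025,-0.18],"dr":[0,0,19]},
  {"offset":[-0.11,0.034,-0.18],"dr":[0,0,26]},
  {"offset":[-0.14,0.043,-0.18],"dr":[0,0,33]},
  {"offset":[-0.17,0.053,-0.18],"dr":[0,0,40]},
  {"offset":[-0.2,0.062,-0.18],"dr":[0,0,47]},
  {"offset":[-0.23,0.071,-0.18],"dr":[0,0,54]},
  {"offset":[-0.26,0.08,-0.18],"dr":[0,0,61]},
  {"offset":[-0.29,0.09,-0.18],"dr":[0,0,68]},
  {"offset":[-0.32,0.099,-0.18],"dr":[0,0,75]},
  {"offset":[-0.345,0.107,-0.18],"dr":[0,0,82]},
  {"offset":[-0.358,0.111,-0.18],"dr":[0,0,88]},
  {"offset":[-0.362,0.112,-0.18],"dr":[0,0,90]},
])

```text
time_s: 16.23
position: [0.5218, 0.01, 0.2394]
tcp_rot: [[0.989, -0.149, -0.002], [-0.149, -0.989, -0.001], [-0.002, 0.001, -1.0]]
force: [-0.4, 0.2, -1.6]
opening: 0.567
grasp_force: 30.0
```

servo_tool([
  {"offset":[0,0,0.02],"dr":[0,0,0]},
  {"offset":[0,0,0.05],"dr":[0,0,0]},
  {"offset":[0,0,0.075],"dr":[0,0,0]},
  {"offset":[0,0,0.09],"dr":[0,0,0]},
  {"offset":[0,0,0.1],"dr":[0,0,0]},
  {"offset":[0,0,0.1],"dr":[0,0,0]},
  {"offset":[0,0,0.1],"dr":[0,0,0]},
  {"offset":[0,0,0.1],"dr":[0,0,0]},
])

```text
time_s: 16.9
position: [0.5227, 0.0127, 0.1416]
tcp_rot: [[0.99, -0.142, 0.001], [-0.142, -0.99, -0.0], [0.002, 0.0, -1.0]]
force: [0.0, -0.5, -1.3]
opening: 0.572
grasp_force: 30.0
```

```bash
python3 st.py; python3 - <<'E'
from h import *
s=cap("side");t=cap("top")
p=proj(s,[.522,.013,.1]).astype(int);q=proj(t,[.522,.013,.1]).astype(int);print(p,q)
r=lambda c,p:cv2.resize(c["color"][p[1]-50:p[1]+75,p[0]-50:p[0]+50],None,fx=4,fy=4,interpolation=cv2.INTER_CUBIC)
cv2.imwrite("pics/crop4.png",np.hstack([r(s,p),r(t,q)])[:,:,::-1])
E
```

```text
16.9 [0.5227 0.0127 0.1416] [ 0.  -0.5 -1.3] [-0.025  0.191 -0.01 ] yang -98.15 tau6 -0.0 open 49.768646246227526
[326 298] [381 238]
```

View pics/crop4.png

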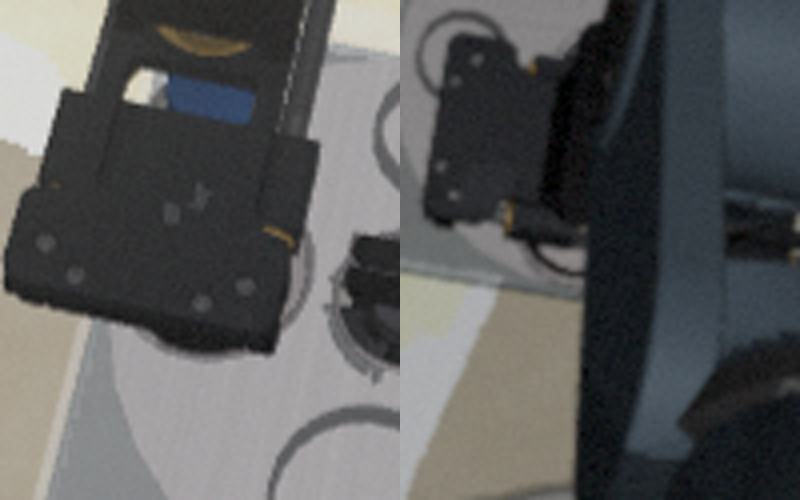

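```bash
python3 - <<'E'
from h import *
s=cap("side"); st=bot.read_state(); x,y,z=st["position"]
foot=z-.0612; 
h=cv2.cvtColor(s["color"],cv2.COLOR_RGB2HSV); m=cv2.inRange(h,(100,110,50),(125,255,255))
m[:250]=0;m[300:]=0;m[:,:300]=0;m[:,360:]=0
for r in range(262,284): 
    c=np.flatnonzero(m[r]); 
    if len(c): print(r,c.min(),c.max(),end="; ")
print()
for dz in(.115,.108,.1):
  P=np.array([proj(s,[x+.0155*np.cos(a),y+.0155*np.sin(a),foot+dz]) for a in np.linspace(0,6.28,60)])
  print(dz,P.min(0).round(1),P.max(0).round(1))
  # left edge
E
```

```text
268 322 324; 269 318 329; 270 319 334; 271 319 338; 272 319 338; 273 320 338; 274 321 338; 275 324 338; 276 328 338; 277 331 337; 278 336 336; 
0.115 [315.  257.2] [340.3 280.1]
0.108 [315.1 259.7] [340.1 282.4]
0.1 [315.2 262.5] [340.  285.1]
```

servo_tool([
  {"offset":[-0.0005,0,0.015],"dr":[0,0,0]},
  {"offset":[-0.0005,0,0.028],"dr":[0,0,0]},
  {"offset":[-0.0005,0,0.034],"dr":[0,0,0]},
  {"offset":[-0.0005,0,0.037],"dr":[0,0,0]},
  {"offset":[-0.0005,0,0.04],"dr":[0,0,0]},
  {"offset":[-0.0005,0,0.042],"dr":[0,0,0]},
  {"offset":[-0.0005,0,0.044],"dr":[0,0,0]},
  {"offset":[-0.0005,0,0.045],"dr":[0,0,0]},
  {"offset":[-0.0005,0,0.046],"dr":[0,0,0]},
  {"offset":[-0.0005,0,0.046],"dr":[0,0,0]},
])

```text
time_s: 17.88
position: [0.5215, 0.0129, 0.0951]
tcp_rot: [[0.99, -0.142, 0.0], [-0.142, -0.99, -0.0], [0.0, -0.0, -1.0]]
force: [-0.6, -0.3, -1.2]
opening: 0.567
grasp_force: 30.0
```

```bash
python3 st.py
```

```text
17.8833 [0.5215 0.0129 0.0951] [-0.6 -0.3 -1.2] [-0.06   0.19  -0.017] yang -98.16 tau6 0.0 open 49.314183236935804
```

servo_tool([
  {"offset":[0,0,0.002],"dr":[0,0,0]},
  {"offset":[0,0,0.004],"dr":[0,0,0]},
  {"offset":[0,0,0.006],"dr":[0,0,0]},
  {"offset":[0,0,0.008],"dr":[0,0,0]},
  {"offset":[0,0,0.0095],"dr":[0,0,0]},
  {"offset":[0,0,0.0105],"dr":[0,0,0]},
  {"offset":[0,0,0.0115],"dr":[0,0,0]},
  {"offset":[0,0,0.012],"dr":[0,0,0]},
  {"offset":[0,0,0.012],"dr":[0,0,0]},
])

```text
time_s: 18.63
position: [0.5215, 0.0129, 0.0832]
tcp_rot: [[0.99, -0.142, 0.0], [-0.142, -0.99, -0.0], [0.0, 0.0, -1.0]]
force: [0.7, 0.4, -0.0]
opening: 0.568
grasp_force: 30.0
```

```bash
python3 st.py
```

```text
18.6333 [0.5215 0.0129 0.0832] [ 0.7  0.4 -0. ] [-0.056  0.283 -0.01 ] yang -98.15 tau6 -0.005 open 49.45468512563652
```

servo_tool([
  {"offset":[0,0,0.0005],"dr":[0,0,0]},
  {"offset":[0,0,0.001],"dr":[0,0,0]},
  {"offset":[0,0,0.001],"dr":[0,0,0]},
])

```text
time_s: 18.88
position: [0.5215, 0.0129, 0.0831]
tcp_rot: [[0.99, -0.142, 0.001], [-0.142, -0.99, -0.0], [0.001, 0.0, -1.0]]
force: [-0.9, 0.2, 6.1]
opening: 0.568
grasp_force: 29.9
```

```bash
python3 st.py
```

```text
18.8833 [0.5215 0.0129 0.0831] [-0.9  0.2  6.1] [-0.148  0.558 -0.031] yang -98.13 tau6 -0.006 open 49.45457305337371
```

servo_tool([
  {"offset":[0,0,-0.001],"dr":[0,0,0]},
  {"offset":[0,0,-0.001],"dr":[0,0,0]},
  {"offset":[0,0,-0.001],"dr":[0,0,0]},
  {"offset":[0,0,-0.001],"dr":[0,0,0]},
  {"offset":[0,0,-0.001],"dr":[0,0,0]},
  {"offset":[0,0,-0.001],"dr":[0,0,0]},
  {"offset":[0,0,-0.001],"dr":[0,0,0]},
  {"offset":[0,0,-0.001],"dr":[0,0,0]},
  {"offset":[0,0,-0.02],"dr":[0,0,0]},
  {"offset":[0,0,-0.05],"dr":[0,0,0]},
  {"offset":[0,0,-0.09],"dr":[0,0,0]},
  {"offset":[0,0,-0.13],"dr":[0,0,0]},
  {"offset":[0,0,-0.15],"dr":[0,0,0]},
  {"offset":[0,0,-0.15],"dr":[0,0,0]},
], gripper=-1)

```text
time_s: 20.05
position: [0.5249, 0.0124, 0.2374]
tcp_rot: [[0.99, -0.142, 0.012], [-0.142, -0.99, -0.002], [0.012, 0.0, -1.0]]
force: [-0.1, 0.2, 0.1]
opening: 0.999
grasp_force: 0.0
```

servo_tool([
  {"offset":[0,-0.04,0],"dr":[0,0,0]},
  {"offset":[0,-0.08,0],"dr":[0,0,0]},
  {"offset":[0,-0.12,0],"dr":[0,0,0]},
  {"offset":[0,-0.16,0],"dr":[0,0,0]},
  {"offset":[0,-0.2,0],"dr":[0,0,0]},
  {"offset":[0,-0.24,0],"dr":[0,0,0]},
  {"offset":[0,-0.28,0],"dr":[0,0,0]},
  {"offset":[0,-0.3,0],"dr":[0,0,0]},
  {"offset":[0,-0.3,0],"dr":[0,0,0]},
])

```text
time_s: 20.8
position: [0.5634, 0.3144, 0.2303]
tcp_rot: [[0.991, -0.137, -0.001], [-0.137, -0.991, 0.002], [-0.001, -0.001, -1.0]]
force: [0.7, 0.3, 0.1]
opening: 1.002
grasp_force: 0.0
```

```bash
python3 st.py; python3 - <<'E'
from h import *
t=cap("top");s=cap("side")
h=lambda c:cv2.inRange(cv2.cvtColor(c["color"],cv2.COLOR_RGB2HSV),(100,90,40),(125,255,255))
P=[]
for c in(t,s):
    q=proj(c,[.522,.013,.137]).astype(int); m=h(c); k=np.zeros_like(m); k[q[1]-16:q[1]+16,q[0]-16:q[0]+16]=m[q[1]-16:q[1]+16,q[0]-16:q[0]+16]
    y,x=np.nonzero(k); P.append([x.mean(),y.mean()]); print(len(x),P[-1],q)
print(tri(t,P[0],s,P[1]),onz(t,P[0],.137))
a=cv2.resize(t["color"][140:280,310:450],(560,560),interpolation=cv2.INTER_CUBIC)
b=cv2.resize(s["color"][235:405,285:435],(494,560),interpolation=cv2.INTER_CUBIC)
cv2.imwrite("pics/crop5.png",cv2.resize(np.hstack([a,b]),(800,425))[:,:,::-1])
E
```

```text
20.8 [0.5634 0.3144 0.2303] [0.7 0.3 0.1] [-0.006  0.181 -0.045] yang -97.87 tau6 0.157 open 87.159103954562
217 [np.float64(384.1705069124424), np.float64(236.4516129032258)] [384 236]
432 [np.float64(328.75694444444446), np.float64(288.52777777777777)] [326 287]
(array([0.52352774, 0.01352288, 0.13199828]), np.float64(0.0020090437282324195)) [0.52194439 0.01421289 0.137     ]
```

View pics/crop5.png

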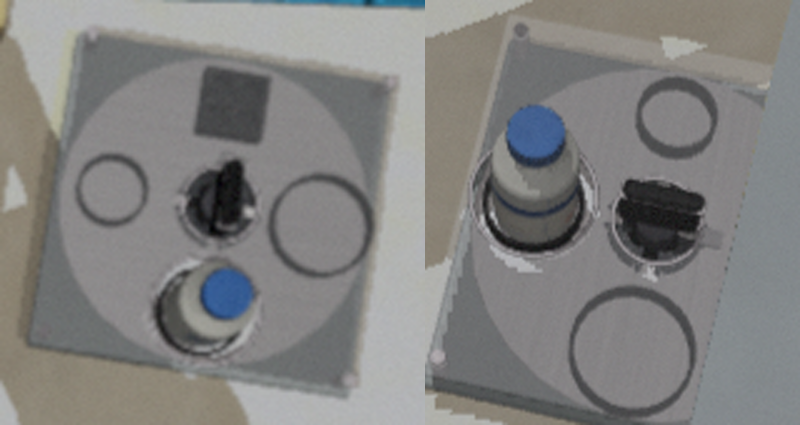

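The top and side pictures show the bottle upright in the medium well. Its cap is at about (0.522, 0.014), which matches the well centre, the carousel is unmoved since it locked, and the arm is clear.

```bash
python3 -c "
from rig import ticket
print(ticket.hand_in())"
```

```text
the job is handed in; nothing more can be done
None
```

I turned the medium well under the window and handed the job in with the bottle standing upright in it, at about 21 s of the 72 s limit. The knob hid from the cameras as it popped up, so I judged the lock by feel (a sharp rise in turning resistance), and the hand-in returned no verdict.

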